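# Brace the sprinkle shaker and unscrew its tight cap

### The arm

A 7-joint arm with a two-finger parallel gripper is mounted at the origin on the work surface. World frame = base frame: x ahead of the robot, y to its left, z up, the work surface at z = 0. Lengths are in m, angles in rad, forces in N, time in s.
With the tool pointing down it reaches from about 0.425 to 0.875 m from the base axis. Payload 9.9 kg.
Tool frame: the origin (TCP) lies midway between the tips of the shut fingers; the grasp point (between the pads) lies 19 mm behind it; z points along the fingers, y is the line along which they close (so a half turn about z gives the same grasp; the last joint's range is limited). The gripper opens to 85 mm and grips with 20 to 120 N. Pads are 22 mm wide; open, the fingers measure 114 mm over their backs; the gripper's body (76 mm by 85 mm) begins 54 mm behind the grasp point. The pads swing forward as they close: fully open they stand 13 mm farther back than shut.
Start: joints at [-1.328, 0.576, 0.025, 1.437, -0.015, 1.129, -0.057], TCP at [0.217, 0.639, 0.206] pointing down, gripper open.
Joint ranges: [-2.76, 2.76], [-0.34, 2.15], [-1.52, 1.57], [0.19, 2.46], [-1.09, 4.23], [0.17, 1.99], [-2.82, 2.82]. Speed limits (rad/s): [2.22, 2.22, 3.01, 3.01, 3.14, 3.14, 3.14].

### API

Orientations are given as a rotation vector (axis times angle).
In Python, from bench import manip gives the robot as it stands.
- The arm moves only by the shell command python3 -m jog 'ROWS' [FORCE]. ROWS is JSON, a list of rows, each a list of 3 entries, a list of its own where there are three numbers: the gripper's target within -1 to 1 (fully open at 1, half-way at 0, shut at -1), then the shift along the world's x, y, z in mm, then the turn, a rotation vector about the world's x, y, z in degrees. A call has exactly 8 rows; each row shifts and turns the commanded pose from where the row before left it; what a row does not reach is not made up. A row lasts 1/12 s, in which the tool goes at most 41.7 mm and 7.16 degrees, less where a joint would pass 70% of its speed; a pose out of reach is approached as far as the arm can. A call is refused whole if a number of a shift passes 41.7 or a number of a turn 7.16, either way. A call with a gripper value outside its range is refused whole. The fingers move at their own pace and stop on an object; FORCE is the grip in N (left out, the last holds). Time passes only in rows, so rows that do not move let the fingers close, or fill a call up. It gives the time, the measured TCP pose, the force, the opening and the grip force at its end, in the units of the state.
- manip.state(): the state, without advancing time (a new reading comes with each control period).
- manip.read_camera(name): name is "scene" or "top" or "wrist"; returns a dict with "color" (384x512x3 uint8, red, green, blue), "intrinsics" (3x3 intrinsics, pixels), "extrinsics" (4x4, takes a point from camera to world coordinates); the wrist camera has in their place "mount" (4x4, takes a point from camera to tool coordinates, whose origin is the TCP and whose axes are the flange's). Camera axes: x right, y down, z forward; pixel columns grow to the right and rows downward; lengths in m; the calibration is good to about 2 mm. A picture is of the moment at which its call begins: read the wrist's pose just before it. There is no depth.
- manip.sign_off(): hands the job in; it is judged then, once.
The state is a dict: "t": time; "joint_positions": joint angles; "qd": joint speeds; "tau": joint torques, N m; "position": TCP position; "tool_rot": TCP orientation; "force": force on the tool from outside, world axes, zero at the start; "moment": the same for the moment, N m; "opening": finger opening in m; "grip_force": force on a finger pad.
Only numpy, scipy, OpenCV 4.12 (cv2) and the standard library are available. Lean on these libraries where they do the work, as an engineer would, in place of code of your own. Each camera call takes 0.05 s, during which the arm holds its last target. There are 200 camera calls.

### The job

Take the small green brace board off its sloping rest and stand it upright on its thin edge, fully down in the slot of the wooden bracing stand, and let go of it: it stops the shaker's handle from swinging round. Then unscrew the tight orange cap of the shaker anticlockwise (less than half a turn) only until its thread lets go, lift it straight up and finish still holding it level just above the open mouth, a few centimetres clear at most and touching nothing but your gripper. The shaker must stay down in its well, the board standing, and the other things on the counter where they are.

Things in the scene. Friction and masses are not known exactly. Their poses are not given: they have to be found in the camera images.
- board: loose green-painted timber brace board, 0.11 kg: 12 mm thick (own x), 90 mm long (y), 100 mm tall (z) when standing. Origin: middle of its lower thin edge. At the start it leans 0.7 rad from vertical on the white rest, top edge pointing roughly to the robot's right; its upper 50 mm is free on both faces: pinch the top edge across the 12 mm with the tool tilted along the board.
- rest: white fixed sloping rest for the board, 100 x 90 mm foot, 60 mm high; origin under its middle. The board leans along the rest's own -x (top edge that way); its bottom edge starts 20 mm along the rest's +x, 22 mm above the counter, on a ledge. Either side of the counter may hold the rest, the other the stand.
- stand: fixed bracing stand: pale timber base board 120 mm (own x) x 200 mm (own y) x 12 mm; origin under its middle on the counter. It carries the round well for the shaker (collar 34.5 mm inner, 42 mm outer radius, 16 mm high) and the slot for the board.
- slot (a point): middle of the slot's floor, 12 mm above the counter, axes as the stand's. The slot runs 90 mm along y, open at both ends; 16 mm wide in x; walls 26 mm high, then flaring outwards to 36 mm. Board home: its origin here (its x either way along this x), upright, within a centimetre or two along the slot.
- well (a point): centre of the floor of the shaker's well, 12 mm above the counter; 95 mm from the slot's centre along the stand's -y.
- jar: loose white plastic sprinkle shaker, 0.25 kg, in the well with 2.5 mm play, free to spin. Origin: centre of its underside, z up. Body radius 32 mm, 78 mm high; neck radius 17 mm up to 104 mm, with two lugs; on it a springy seal disc, top at 108 mm (111 mm with the cap off). Start yaw in the stand's frame -0.10 to 0.02 rad.
- cap: loose orange twist cap, 0.04 kg, outer radius 30 mm, 26 mm high, white dot on top at its +x; grip it from above across its diameter at any yaw. Origin: centre of its lower rim, z up. Screwed on, it sits 86 mm above the jar's origin with the jar's yaw (within 0.06 rad).
- spoonrest: bystander: blue ceramic spoon rest, 170 mm long, 16 mm high, origin under the middle of its bowl
- cups: bystander: stack of pink silicone baking cups, 68 mm across, 51 mm high, origin under its middle
- rack: bystander: steel cooling rack, 140 x 260 mm, 23 mm high, origin under its middle
- hourglass: bystander: hourglass timer in glass and dark wood, 56 mm across, 95 mm high, origin under its middle
- spicejar: bystander: amber spice jar with a steel lid, 48 mm across, 90 mm high, origin under its middle
- mug: bystander: white mug, 80 mm across, 90 mm high, origin under its middle
- handle (a point): middle of the jar's blue handle bar (10 mm thick, 42 to 75 mm above the jar's underside), 65 mm from the jar's axis along its own +y. Turned anticlockwise seen from above, the handle swings 0.05 to 0.3 rad until it meets the standing board; then the shaker is braced.
- captop (a point): centre of the cap's top face. The cap resists turning with up to about 0.5 N m (seal pushes up with 24 N) and does not rise as it turns. It lets go after about 0.8 rad anticlockwise relative to the jar (1.0 rad is safely free; stay under 2). Pulled before that, it lifts the shaker too. Off the mouth when the cap's origin is over 113 mm above the jar's.
Mind the look-alikes: they are no part of the job. What is shaped like the stand but blue or red is not meant.

How it is judged:
By the outcome, as a careful person would: the job done as asked, in the order asked, and still so for the second after the job is handed in, while the arm keeps its last pose, push and grip.
It also fails if it takes over 64 s, if anything falls off the work surface, if the arm or the gripper's body presses on something with over 40 N, if the wrist force passes 120 N, or if a joint passes its speed limit or range.

## Working session

There is one attempt and no reset: what is moved stays moved. The work goes in short steps, Python scripts to look and compute and a shell command to move; the robot and the scene stay as the last step left them, time stands still between calls to the robot, and variables do not carry over. Pictures are saved under pics/ and viewed, at most 10 in all, crops included, and the job is handed in when it is done.

```bash
mkdir -p pics; cat > h.py <<'E'
import numpy as np, cv2
from bench import manip
from scipy.spatial.transform import Rotation as R
def snap(name,fn):
    s=manip.state(); c=manip.read_camera(name)
    K=np.array(c["intrinsics"])
    if name=="wrist":
        T=np.eye(4);T[:3,:3]=R.from_rotvec(s["tool_rot"]).as_matrix();T[:3,3]=s["position"]
        E=T@np.array(c["mount"])
    else: E=np.array(c["extrinsics"])
    cv2.imwrite("pics/"+fn+".png",cv2.cvtColor(np.asarray(c["color"]),cv2.COLOR_RGB2BGR))
    np.savez("pics/"+fn+".npz",K=K,E=E,img=c["color"])
    return K,E
def load(fn):
    d=np.load("pics/"+fn+".npz");return d["K"],d["E"],d["img"]
def px(fn,u,v,z):
    K,E,_=load(fn); d=E[:3,:3]@np.linalg.solve(K,[u,v,1.]); o=E[:3,3]
    return o+d*(z-o[2])/d[2]
def proj(fn,P):
    K,E,_=load(fn); p=np.linalg.inv(E)@np.append(P,1); q=K@p[:3]; return q[:2]/q[2]
E
python3 - <<'E'
from h import *
for n in ("scene","top"): 
    K,E=snap(n,n+"1"); print(n,K.tolist(),E.round(3).tolist())
a=cv2.imread("pics/top1.png");cv2.imwrite("pics/top1b.png",cv2.resize(a,(800,600),interpolation=cv2.INTER_CUBIC))
s=manip.state();print({k:np.round(v,3).tolist() for k,v in s.items()})
E
```

```text
scene [[468.7805045533576, 0.0, 260.10558431743306], [0.0, 468.7805045533576, 197.43282341462665], [0.0, 0.0, 1.0]] [[0.688, 0.483, -0.542, 1.255], [0.726, -0.466, 0.506, -0.682], [-0.008, -0.741, -0.671, 0.997], [0.0, 0.0, 0.0, 1.0]]
top [[377.821873716714, 0.0, 262.68650191738715], [0.0, 377.821873716714, 195.0538347843692], [0.0, 0.0, 1.0]] [[-0.021, -0.982, 0.19, 0.305], [-1.0, 0.016, -0.024, 0.022], [0.021, -0.19, -0.982, 1.264], [0.0, 0.0, 0.0, 1.0]]
{'t': 0.1, 'joint_positions': [-1.328, 0.576, 0.025, 1.438, -0.015, 1.129, -0.056], 'qd': [0.001, -0.002, 0.002, -0.003, -0.001, 0.001, 0.001], 'tau': [0.005, -76.731, 2.258, -28.661, 0.016, 0.008, -0.0], 'position': [0.216, 0.639, 0.205], 'tool_rot': [-0.511, -3.1, 0.002], 'force': [-0.292, 0.328, -0.487], 'moment': [0.043, -0.009, 0.024], 'grip_force': 0.0, 'opening': 0.085}
```

View pics/top1b.png

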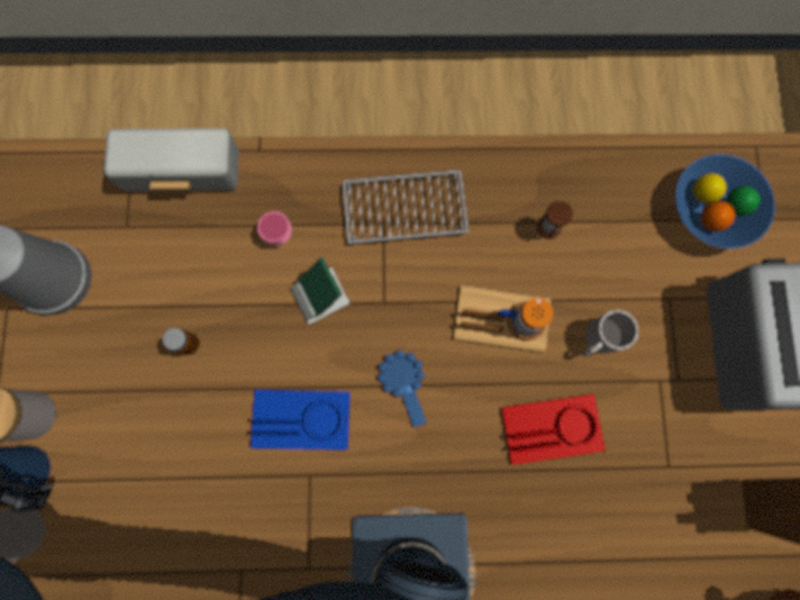

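View pics/scene1.png

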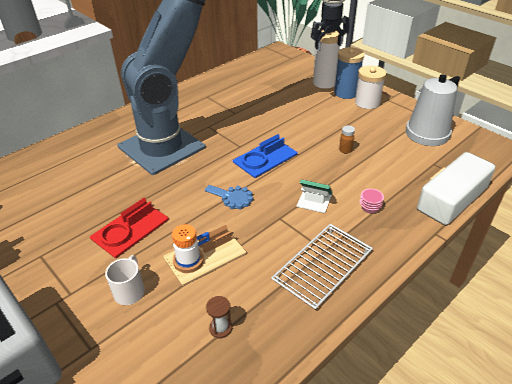

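The top view shows the timber stand at about (502,319), its cap at (535,316) and the rest with the green board at (320,290). I'll enlarge both.

```bash
python3 - <<'E'
from h import *
f=512/800
for n,u,v,z in [("c1",460,287,.012),("c2",551,299,.012),("c3",546,351,.012),("c4",454,340,.012),("captop",537,312,.124),("rest",320,290,.04)]:
    print(n,px("top1",u*f,v*f,z).round(3))
a=cv2.imread("pics/top1.png");b=cv2.imread("pics/scene1.png")
A=cv2.resize(a[160:213,180:233],(400,400),interpolation=cv2.INTER_CUBIC)
B=cv2.resize(b[170:220,290:340],(400,400),interpolation=cv2.INTER_CUBIC)
cv2.imwrite("pics/z1.png",np.hstack([A,B]))
E
```

```text
c1 [ 0.585 -0.117  0.012]
c2 [ 0.555 -0.315  0.012]
c3 [ 0.442 -0.297  0.012]
c4 [ 0.469 -0.1    0.012]
captop [ 0.507 -0.255  0.124]
rest [0.577 0.183 0.04 ]
```

View pics/z1.png

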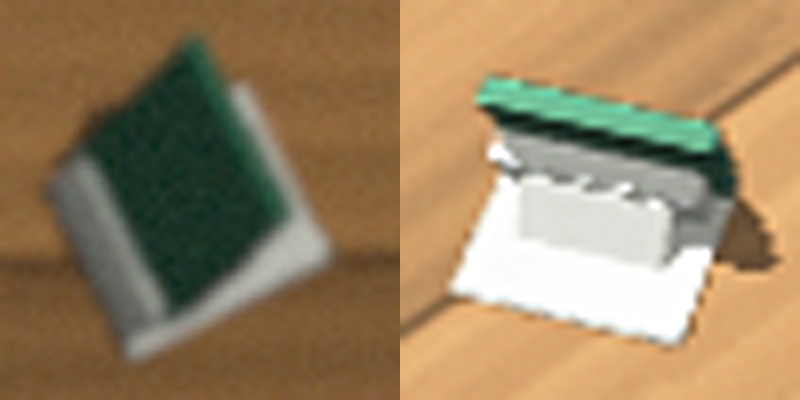

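```bash
python3 - <<'E'
from h import *
s=manip.state(); Rc=R.from_rotvec(s["tool_rot"]); print("cur",Rc.as_matrix().round(2).tolist())
k=53/400
a=px("top1",180+195*k,160+40*k,.1); b=px("top1",180+285*k,160+215*k,.1)
e=(b-a)/np.linalg.norm(b-a); print("edge",a.round(3),b.round(3),np.linalg.norm(b-a))
d=np.cross(e,[0,0,1]); d*=np.sign(-d[1]); print("dtop",d.round(3))
bz=np.sin(.7)*d+np.cos(.7)*np.array([0,0,1]); n=np.cross(e,bz)
top=(a+b)/2
for sg in (1,-1):
    z=-bz;y=sg*n;x=np.cross(y,z);Rt=R.from_matrix(np.c_[x,y,z])
    print("grasp rot",Rt.as_rotvec().round(3),"delta deg",np.degrees((Rt*Rc.inv()).as_rotvec()).round(1))
    yw=-.145; xs=np.array([np.cos(yw),np.sin(yw),0])
    for s2 in (1,-1):
        z2=np.array([0,0,-1.]);y2=s2*xs;R2=R.from_matrix(np.c_[np.cross(y2,z2),y2,z2])
        print("   place",np.degrees((R2*Rt.inv()).as_rotvec()).round(1), "cur->", np.degrees((R2*Rc.inv()).as_rotvec()).round(1))
print("TCP grasp",(top-.04*bz).round(3),"standoff 100",(top+.06*bz).round(3))
c=manip.read_camera("wrist");print(np.round(c["mount"],3).tolist())
E
```

```text
cur [[-0.95, 0.32, -0.0], [0.32, 0.95, -0.0], [-0.0, -0.0, -1.0]]
edge [0.63  0.172 0.1  ] [0.554 0.134 0.1  ] 0.08489743714817312
dtop [ 0.447 -0.894 -0.   ]
grasp rot [ 0.646 -2.737 -0.999] delta deg [41.1  2.8 43.4]
   place [ -39.6   28.7 -118.8] cur-> [  0.1  -0.1 -79.6]
   place [-24.4 -33.7  52.8] cur-> [1.000e-01 1.000e-01 1.004e+02]
grasp rot [-2.387 -0.563  0.206] delta deg [  -3.4   50.4 -128. ]
   place [-24.4 -33.7  52.8] cur-> [  0.1  -0.1 -79.6]
   place [ -39.6   28.7 -118.8] cur-> [1.000e-01 1.000e-01 1.004e+02]
TCP grasp [0.58  0.176 0.069] standoff 100 [0.609 0.119 0.146]
[[0.001, -0.948, -0.318, 0.081], [1.0, 0.001, -0.0, -0.001], [0.0, -0.318, 0.948, -0.169], [0.0, 0.0, 0.0, 1.0]]
```

```bash
python3 -m jog '[[0,[17,-23,-0.6],[-0.14,2.1,-5.33]],[0,[17,-23,-0.6],[-0.14,2.1,-5.33]],[0,[17,-23,-0.6],[-0.14,2.1,-5.33]],[0,[17,-23,-0.6],[-0.14,2.1,-5.33]],[0,[17,-23,-0.6],[-0.14,2.1,-5.33]],[0,[17,-23,-0.6],[-0.14,2.1,-5.33]],[0,[17,-23,-0.6],[-0.14,2.1,-5.33]],[0,[17,-23,-0.6],[-0.14,2.1,-5.33]]]' 40 && python3 -m jog '[[0,[17,-23,-0.6],[-0.14,2.1,-5.33]],[0,[17,-23,-0.6],[-0.14,2.1,-5.33]],[0,[17,-23,-0.6],[-0.14,2.1,-5.33]],[0,[17,-23,-0.6],[-0.14,2.1,-5.33]],[0,[17,-23,-0.6],[-0.14,2.1,-5.33]],[0,[17,-23,-0.6],[-0.14,2.1,-5.33]],[0,[17,-23,-0.6],[-0.14,2.1,-5.33]],[0,[17,-23,-0.6],[-0.14,2.1,-5.33]]]'; python3 -c "
from h import *
print(manip.state()['joint_positions'])"
```

```text
t: 0.82
position: [0.3534, 0.4542, 0.201]
tool_rot: [-1.471, -2.451, 0.095]
force: [1.4, 1.0, -0.4]
opening: 0.0428
grip_force: 0.0
t: 1.48
position: [0.4894, 0.2701, 0.1961]
tool_rot: [-2.097, -1.565, 0.163]
force: [0.8, -0.0, 0.4]
opening: 0.0425
grip_force: 0.0
[-0.46385724  0.62075362  0.29271789  1.58035476 -0.58916695  1.37478219
 -0.241709  ]
```

```bash
python3 -m jog '[[0,[17,-23,-0.6],[-0.14,2.1,-5.33]],[0,[17,-23,-0.6],[-0.14,2.1,-5.33]],[0,[17,-23,-0.6],[-0.14,2.1,-5.33]],[0,[17,-23,-0.6],[-0.14,2.1,-5.33]],[0,[17,-23,-0.6],[-0.14,2.1,-5.33]],[0,[17,-23,-0.6],[-0.14,2.1,-5.33]],[0,[17,-23,-0.6],[-0.14,2.1,-5.33]],[0,[17,-23,-0.6],[-0.14,2.1,-5.33]]]' 40; python3 -c "
from h import *
print(manip.state()['joint_positions']);snap('wrist','w1')"
```

```text
t: 2.15
position: [0.6253, 0.086, 0.191]
tool_rot: [-2.388, -0.558, 0.205]
force: [0.4, 0.2, -0.9]
opening: 0.0427
grip_force: 0.0
[-0.09899953  0.82003956  0.44937315  1.34242936 -0.80272843  1.6272485
 -0.60270722]
```

View pics/w1.png

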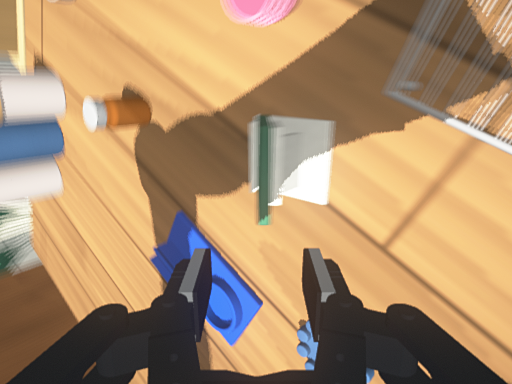

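Wrist view: the board is seen almost edge-on as a vertical green line, u about 264, v 115 to 224, with the fingers straddling its plane further down.

```bash
python3 - <<'E'
from h import *
K,E,im=load("w1"); im=im.astype(int)
g=(im[...,1]>im[...,0]+20)&(im[...,1]>im[...,2]+5); g[:90]=0;g[250:]=0;g[:,:230]=0;g[:,300:]=0
for v in range(114,230,8):
    u=np.where(g[v])[0]; print(v,(u.min(),u.max()) if len(u) else None, [tuple(im[v,x]) for x in (u[:1].tolist()+u[-1:].tolist())] if len(u) else "")
vs=np.where(g.any(1))[0]; print(vs.min(),vs.max())
us=np.where(g)[1];m=np.median(us)
z=.1
A=px("w1",np.where(g[120])[0].mean(),vs.min(),z);B=px("w1",np.where(g[218])[0].mean(),vs.max(),z)
print(A.round(4),B.round(4),np.linalg.norm(B-A)); top=(A+B)/2; print("top",top)
e=(A-B)/np.linalg.norm(A-B); s=manip.state(); M=R.from_rotvec(s["tool_rot"]).as_matrix();print(M.round(3).tolist())
d=np.cross([0,0,1],e); d*=-np.sign(d[1]); bz=np.sin(.7)*d+np.cos(.7)*np.array([0,0,1]); print("d",d,"bz",bz)
y=np.cross(bz,e); y*=np.sign(y@M[:,1]); T=np.c_[np.cross(y,-bz),y,-bz]
print("rot deg",np.degrees(R.from_matrix(T@M.T).as_rotvec()).round(2))
for l in (0,.02,.04): print(l,((top-l*bz-s["position"])*1000).round(1), "in tool", (M.T@(top-l*bz-s["position"])*1000).round(1))
E
```

```text
114 None 
122 None 
130 (np.int64(260), np.int64(267)) [(np.int64(79), np.int64(101), np.int64(83)), (np.int64(73), np.int64(100), np.int64(80))]
138 (np.int64(260), np.int64(267)) [(np.int64(72), np.int64(95), np.int64(78)), (np.int64(73), np.int64(100), np.int64(81))]
146 (np.int64(260), np.int64(267)) [(np.int64(70), np.int64(95), np.int64(77)), (np.int64(74), np.int64(100), np.int64(82))]
154 (np.int64(260), np.int64(267)) [(np.int64(72), np.int64(96), np.int64(78)), (np.int64(75), np.int64(101), np.int64(82))]
162 (np.int64(260), np.int64(267)) [(np.int64(72), np.int64(97), np.int64(78)), (np.int64(77), np.int64(102), np.int64(84))]
170 (np.int64(259), np.int64(267)) [(np.int64(83), np.int64(104), np.int64(86)), (np.int64(80), np.int64(104), np.int64(85))]
178 (np.int64(260), np.int64(267)) [(np.int64(74), np.int64(99), np.int64(79)), (np.int64(88), np.int64(112), np.int64(93))]
186 (np.int64(260), np.int64(267)) [(np.int64(75), np.int64(96), np.int64(76)), (np.int64(90), np.int64(112), np.int64(93))]
194 (np.int64(260), np.int64(266)) [(np.int64(81), np.int64(102), np.int64(82)
[... 243 characters left out ...]
int64(88)), (np.int64(87), np.int64(108), np.int64(87))]
218 (np.int64(261), np.int64(268)) [(np.int64(94), np.int64(126), np.int64(100)), (np.int64(169), np.int64(193), np.int64(147))]
226 None 
125 224
[nan nan nan] [0.559  0.1276 0.1   ] nan
top [nan nan nan]
[[0.903, 0.327, -0.28], [0.431, -0.694, 0.577], [-0.006, -0.641, -0.767]]
d [nan nan nan] bz [nan nan nan]<stdin>:9: RuntimeWarning: Mean of empty slice.
  ret = ret.dtype.type(ret / rcount)
  r = _umath_linalg.det(a, signature=signature)
Traceback (most recent call last):
  File "scipy/spatial/transform/_rotation.pyx", line 1159, in scipy.spatial.transform._rotation.Rotation.from_matrix
numpy.linalg.LinAlgError: SVD did not converge
```

```bash
cat > b.py <<'E'
from h import *
z=.1
B=px("w1",264,224,z)
for v in (115,120,125,130,135):
    print(v,np.linalg.norm(px("w1",263.8,v,z)-B).round(4))
vs=min(range(110,150),key=lambda v:abs(np.linalg.norm(px("w1",263.8,v,z)-B)-.09)); A=px("w1",263.8,vs,z)
top=(A+B)/2; print("v",vs,"top",top)
e=(A-B)/np.linalg.norm(A-B); s=manip.state(); M=R.from_rotvec(s["tool_rot"]).as_matrix()
d=np.cross([0,0,1],e); d*=-np.sign(d[1]); bz=np.sin(.7)*d+np.cos(.7)*np.array([0,0,1]); print("d",d,"bz",bz)
y=np.cross(bz,e); y*=np.sign(y@M[:,1]); T=np.c_[np.cross(y,-bz),y,-bz]
print("rot deg",np.degrees(R.from_matrix(T@M.T).as_rotvec()).round(2))
for l in (0,.02,.04): print(l,((top-l*bz-s["position"])*1000).round(1), "in tool", (M.T@(top-l*bz-s["position"])*1000).round(1))
E
python3 b.py
```

```text
115 0.0962
120 0.0922
125 0.0881
130 0.0841
135 0.08
v 123 top [0.59862689 0.14837231 0.1       ]
d [ 0.4535771  -0.89121704 -0.        ] bz [ 0.29220239 -0.57413778  0.76484219]
rot deg [ 0.37 -0.23  1.47]
0 [-28.5  69.5 -89.4] in tool [  4.8  -0.3 116.7]
0.02 [ -34.4   81.  -104.7] in tool [  4.5  -0.4 136.7]
0.04 [ -40.2   92.5 -120. ] in tool [  4.3  -0.5 156.7]
```

```bash
python3 -m jog '[[0,[-5,11.5,-15],[0.05,-0.03,0.18]],[0,[-5,11.5,-15],[0.05,-0.03,0.18]],[0,[-5,11.5,-15],[0.05,-0.03,0.18]],[0,[-5,11.5,-15],[0.05,-0.03,0.18]],[0,[-5,11.5,-15],[0.05,-0.03,0.18]],[0,[-5,11.5,-15],[0.05,-0.03,0.18]],[0,[-5,11.5,-15],[0.05,-0.03,0.18]],[0,[-5,11.5,-15],[0,0,0.18]]]' 40; python3 -c "
from h import *
print(manip.state()['joint_positions']);snap('wrist','w2')"
```

```text
t: 2.87
position: [0.5841, 0.18, 0.0705]
tool_rot: [-2.376, -0.597, 0.209]
force: [-0.1, -0.2, 0.7]
opening: 0.0428
grip_force: 0.0
[-0.21906334  0.88540627  0.38845071  1.57760218 -0.89420969  1.35259232
 -0.4821379 ]
```

View pics/w2.png

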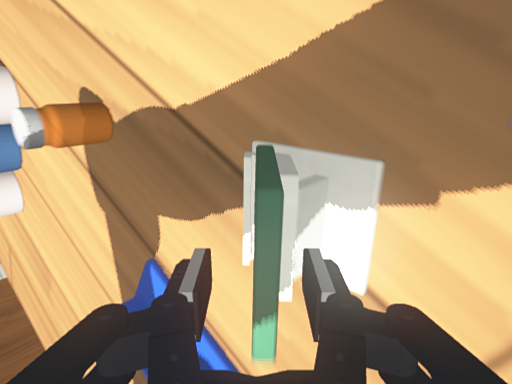

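The board (u about 255–280) lies midway between the fingers (u 208 and 305), so I close.

```bash
python3 -m jog '[[-1,[0,0,0],[0,0,0]],[-1,[0,0,0],[0,0,0]],[-1,[0,0,0],[0,0,0]],[-1,[0,0,0],[0,0,0]],[-1,[0,0,0],[0,0,0]],[-1,[0,0,0],[0,0,0]],[-1,[0,0,0],[0,0,0]],[-1,[0,0,0],[0,0,0]]]' 60 && python3 -m jog '[[-1,[3,-6,8],[0,0,0]],[-1,[3,-6,8],[0,0,0]],[-1,[3,-6,8],[0,0,0]],[-1,[4,-8,10],[0,0,0]],[-1,[4,-8,10],[0,0,0]],[-1,[4,-8,10],[0,0,0]],[-1,[4,-8,10],[0,0,0]],[-1,[4,-8,10],[0,0,0]]]'
python3 - <<'E'
from h import *
s=manip.state();M=R.from_rotvec(s["tool_rot"]); p=s["position"]
yw=-.145; y2=np.array([np.cos(yw),np.sin(yw),0]);y2*=np.sign(1);z2=np.array([0,0,-1.])
for sg in(1,-1):
    R2=R.from_matrix(np.c_[np.cross(sg*y2,z2),sg*y2,z2]); print(np.degrees((R2*M.inv()).as_rotvec()).round(1))
print(s["joint_positions"],((np.array([.49,-.11,.25])-p)*1000).round())
E
```

```text
t: 3.58
position: [0.5856, 0.1782, 0.0721]
tool_rot: [-2.378, -0.596, 0.206]
force: [2.5, -6.4, 5.4]
opening: 0.01
grip_force: 62.3
t: 4.25
position: [0.6142, 0.1202, 0.1467]
tool_rot: [-2.377, -0.596, 0.208]
force: [-0.3, -0.3, -1.4]
opening: 0.0102
grip_force: 61.2
[-24.4 -33.8  51.2]
[ -40.    28.8 -120.3]
[-0.14249142  0.84429215  0.42632777  1.42151672 -0.82240864  1.53331617
 -0.55173165] [-124. -230.  103.]
```

```bash
python3 -m jog '[[-1,[-8.5,-28.3,20],[-2.03,-2.82,4.27]],[-1,[-8.5,-28.3,20],[-2.03,-2.82,4.27]],[-1,[-8.5,-28.3,20],[-2.03,-2.82,4.27]],[-1,[-8.5,-28.3,20],[-2.03,-2.82,4.27]],[-1,[-8.5,-28.3,20],[-2.03,-2.82,4.27]],[-1,[-8.5,-28.3,20],[-2.03,-2.82,4.27]],[-1,[-8.5,-28.3,13],[-2.03,-2.82,4.27]],[-1,[-8.5,-28.3,0],[-2.03,-2.82,4.27]]]' && python3 -m jog '[[-1,[-8.5,-28.3,0],[-2.03,-2.82,4.27]],[-1,[-8.5,-28.3,0],[-2.03,-2.82,4.27]],[-1,[-8.5,-28.3,0],[-2.03,-2.82,4.27]],[-1,[-8.5,-28.3,0],[-2.03,-2.82,4.27]],[-1,[0,0,0],[0,0,0]],[-1,[0,0,0],[0,0,0]],[-1,[0,0,0],[0,0,0]],[-1,[0,0,0],[0,0,0]]]'; python3 -c "
from h import *
print(manip.state()['joint_positions']);snap('wrist','w3');print(R.from_rotvec(manip.state()['tool_rot']).as_matrix().round(3))"
```

```text
t: 4.92
position: [0.5465, -0.1075, 0.2822]
tool_rot: [-2.459, -1.559, 0.077]
force: [0.4, -0.6, -0.6]
opening: 0.0105
grip_force: 61.1
t: 5.58
position: [0.5122, -0.2176, 0.2785]
tool_rot: [-2.375, -2.055, 0.0]
force: [0.3, -0.1, -1.5]
opening: 0.0102
grip_force: 61.1
[-0.00746823  0.36976801  0.47471367  1.65049108 -0.1809223   1.16594654
  0.36687173]
[[ 0.144  0.99  -0.001]
 [ 0.99  -0.144  0.   ]
 [ 0.    -0.001 -1.   ]]
```

View pics/w3.png

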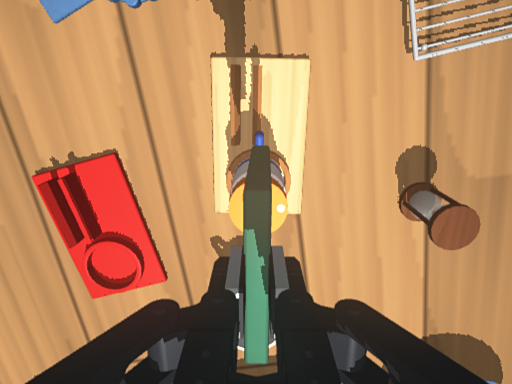

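The stand's +y edge is at v≈56 (u 211–310), the slot at u≈235–260, v 65–145, and the cap with its white dot at (281,208). I'll enlarge this.

```bash
python3 -c "
import cv2
a=cv2.imread('pics/w3.png')[48:168,200:320];cv2.imwrite('pics/z3.png',cv2.resize(a,(600,600),interpolation=cv2.INTER_CUBIC))"
```

```text
(no output)
```

View pics/z3.png

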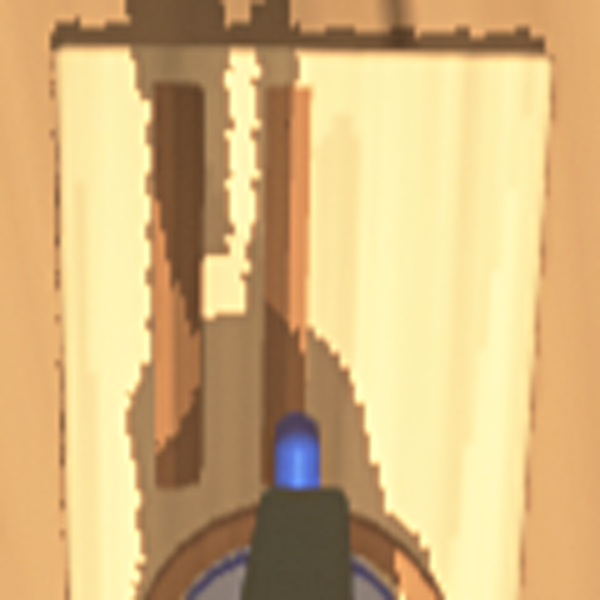

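```bash
python3 - <<'E'
from h import *
f=lambda x,y,z: px("w3",200+x/5-.4,48+y/5-.4,z)
c1,c2=f(57,48,.012),f(550,55,.012)
l1=f(66,480,.012)
print("corners",c1.round(4),c2.round(4),np.linalg.norm(c2-c1)); 
x=(c2-c1)/np.linalg.norm(c2-c1); print("yaw x",np.arctan2(x[1],x[0])); y=np.array([-x[1],x[0],0])
d=c1-l1;print("yaw left edge",np.arctan2(-d[0],d[1]))
o=(c1+c2)/2-.1*y; print("origin",o.round(4))
yw=-.145;xs=np.array([np.cos(yw),np.sin(yw),0]);ys=np.array([-xs[1],xs[0],0])
st=lambda P:np.round([(P-o)@xs*1000,(P-o)@ys*1000],1)
print("L floor",st(f(203,120,.012)),st(f(203,430,.012)),"R@38mm",st(f(263,120,.038)),st(f(263,430,.038)))
print("wall outer L@48",st(f(153,85,.048)),st(f(153,487,.048)),st(f(203,85,.048)),"R@48",st(f(311,88,.048)),"R out@12",st(f(311,88,.012)))
print("handle end",st(f(298,425,.08)),"@.07",st(f(298,425,.087)))
print("captop", [ (n,st(px("w3",u,v,.124))) for n,u,v in (("dot",281,208),("left",229,208))])
s=manip.state();print("tcp",st(np.array(s["position"])))
print("board grip: bottom?", proj("w3",s["position"]))
E
```

```text
corners [ 0.4742 -0.1034  0.012 ] [ 0.5902 -0.1217  0.012 ] 0.11744051067379384
yaw x -0.15703176617310236
yaw left edge -0.16410407338812058
origin [ 0.5165 -0.2113  0.012 ]
L floor [-23.   84.6] [-24.   10.3] R@38mm [-8.2 84. ] [-8.4 14.1]
wall outer L@48 [-32.2  91. ] [-34.3   2.2] [-21.2  91. ] R@48 [ 2.5 90.4] R out@12 [ 3.  91.9]
handle end [-0.3 21.4] @.07 [-0.3 22.4]
captop [('dot', array([ 21.9, -48.5])), ('left', array([-31.1, -48.6]))]
tcp [-3.3 -6.7]
board grip: bottom? [255.89600125 236.62609803]
```

```bash
python3 -m jog '[[-1,[-1.2,13.7,0],[0,0,-0.12]],[-1,[-1.2,13.7,0],[0,0,-0.12]],[-1,[-1.2,13.7,0],[0,0,-0.12]],[-1,[-1.2,13.7,0],[0,0,-0.12]],[-1,[0,0,-40],[0,0,0]],[-1,[0,0,-40],[0,0,0]],[-1,[0,0,-40],[0,0,0]],[-1,[0,0,-25],[0,0,0]]]' && python3 -m jog '[[-1,[0,0,0],[0,0,0]],[-1,[0,0,0],[0,0,0]],[-1,[0,0,0],[0,0,0]],[-1,[0,0,-5],[0,0,0]],[-1,[0,0,-5],[0,0,0]],[-1,[0,0,-5],[0,0,0]],[-1,[0,0,-5],[0,0,0]],[-1,[0,0,-4],[0,0,0]]]'
```

```text
t: 6.3
position: [0.5058, -0.162, 0.13]
tool_rot: [-2.381, -2.045, 0.004]
force: [-0.8, 1.6, 0.0]
opening: 0.0102
grip_force: 61.1
t: 6.97
position: [0.5068, -0.1634, 0.1092]
tool_rot: [2.385, 2.045, -0.0]
force: [-0.6, -0.3, -1.0]
opening: 0.0103
grip_force: 61.1
```

```bash
python3 -m jog '[[-1,[0,0,-3],[0,0,0]],[-1,[0,0,-3],[0,0,0]],[-1,[0,0,-3],[0,0,0]],[-1,[0,0,-3],[0,0,0]],[-1,[0,0,0],[0,0,0]],[-1,[0,0,0],[0,0,0]],[-1,[0,0,0],[0,0,0]],[-1,[0,0,0],[0,0,0]]]' && python3 -m jog '[[-1,[0,0,-3],[0,0,0]],[-1,[0,0,-3],[0,0,0]],[-1,[0,0,-3],[0,0,0]],[-1,[0,0,-3],[0,0,0]],[-1,[0,0,-3],[0,0,0]],[-1,[0,0,-3],[0,0,0]],[-1,[0,0,0],[0,0,0]],[-1,[0,0,0],[0,0,0]]]'
```

```text
t: 7.63
position: [0.5068, -0.1635, 0.0976]
tool_rot: [-2.385, -2.045, 0.001]
force: [-0.6, 0.9, -0.9]
opening: 0.0102
grip_force: 61.1
t: 8.3
position: [0.5068, -0.1635, 0.0793]
tool_rot: [-2.385, -2.045, 0.001]
force: [0.4, -0.6, -0.5]
opening: 0.0105
grip_force: 61.1
```

```bash
python3 -m jog '[[-1,[0,0,-2],[0,0,0]],[-1,[0,0,-2],[0,0,0]],[-1,[0,0,-1],[0,0,0]],[-1,[0,0,-1],[0,0,0]],[-1,[0,0,0],[0,0,0]],[-1,[0,0,0],[0,0,0]],[-1,[0,0,0],[0,0,0]],[-1,[0,0,0],[0,0,0]]]' && python3 -m jog '[[-1,[0,0,-1],[0,0,0]],[-1,[0,0,-1],[0,0,0]],[-1,[0,0,0],[0,0,0]],[-1,[0,0,0],[0,0,0]],[-1,[0,0,0],[0,0,0]],[-1,[0,0,0],[0,0,0]],[-1,[0,0,0],[0,0,0]],[-1,[0,0,0],[0,0,0]]]'
```

```text
t: 8.97
position: [0.5077, -0.1631, 0.0744]
tool_rot: [2.384, 2.045, 0.002]
force: [0.1, 3.2, 10.5]
opening: 0.0102
grip_force: 62.6
t: 9.63
position: [0.5091, -0.1632, 0.074]
tool_rot: [2.382, 2.043, 0.006]
force: [-1.8, 5.7, 29.0]
opening: 0.0103
grip_force: 65.6
```

```bash
python3 -m jog '[[-1,[0,0,1],[0,0,0]],[-1,[0,0,0],[0,0,0]],[-0.2,[0,0,0],[0,0,0]],[-0.2,[0,0,0],[0,0,0]],[-0.2,[0,0,0],[0,0,0]],[-0.2,[0,0,0],[0,0,0]],[-0.2,[0,0,0],[0,0,0]],[-0.2,[0,0,0],[0,0,0]]]' && python3 -m jog '[[-0.2,[0,0,6],[0,0,0]],[-0.2,[0,0,10],[0,0,0]],[-0.2,[0,0,20],[0,0,0]],[-0.2,[0,0,30],[0,0,0]],[0.5,[0,0,35],[0,0,0]],[1,[0,0,38],[0,0,0]],[1,[0,0,38],[0,0,0]],[1,[0,0,20],[0,0,0]]]'; python3 - <<'E'
from h import *
snap("scene","s2");snap("wrist","w4"); print(manip.state()["joint_positions"], manip.state()["position"])
b=cv2.imread("pics/s2.png")[200:290,140:260]; w=cv2.imread("pics/w4.png")
cv2.imwrite("pics/z4.png",np.hstack([cv2.resize(b,(400,300),interpolation=cv2.INTER_CUBIC),cv2.resize(w,(400,300))]))
E
```

```text
t: 10.3
position: [0.5068, -0.1636, 0.0723]
tool_rot: [-2.385, -2.045, 0.001]
force: [1.3, 0.6, 0.0]
opening: 0.0343
grip_force: 0.0
t: 10.97
position: [0.5077, -0.1645, 0.2749]
tool_rot: [2.382, 2.041, 0.005]
force: [1.1, -0.1, -0.1]
opening: 0.0803
grip_force: 0.0
[-0.1151409   0.33071265  0.47677873  1.71803174 -0.16683492  1.12529608
  0.25697139] [ 0.50850639 -0.16456456  0.27435856]
```

View pics/z4.png

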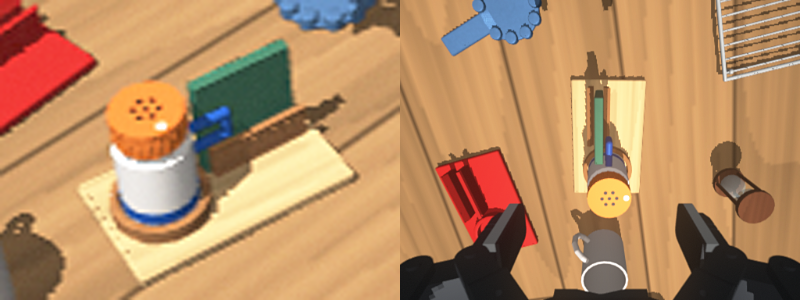

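The board stands upright in the slot beside the blue handle, and the cap is at about (609,197) in the montage. Next I measure the cap's centre and the board's height.

```bash
python3 - <<'E'
from h import *
K,E,im=load("w4"); hsv=cv2.cvtColor(im,cv2.COLOR_RGB2HSV)
m=((hsv[...,0]>8)&(hsv[...,0]<24)&(hsv[...,1]>150)&(hsv[...,2]>190)).astype(np.uint8)
box=np.zeros_like(m);box[205:290,225:310]=1;m*=box
m=cv2.morphologyEx(m,cv2.MORPH_CLOSE,np.ones((9,9)))
cs=max(cv2.findContours(m,0,1)[0],key=cv2.contourArea).reshape(-1,2)
W=np.array([px("w4",u,v,.124)[:2] for u,v in cs]); c,r=cv2.minEnclosingCircle((W*1000).astype(np.float32)); print("cap circle",c,r,cv2.fitEllipse((W*1000).astype(np.float32)))
print("img",cv2.minEnclosingCircle(cs))
d=((hsv[...,1]<90)&(hsv[...,2]>200)).astype(np.uint8)*box; ys,xs=np.nonzero(d); print("dot",np.median(xs),np.median(ys),len(xs))
g=((hsv[...,0]>60)&(hsv[...,0]<90)&(hsv[...,1]>80)).astype(np.uint8);g[:,:225]=0;g[:,280:]=0;g[:100]=0;g[215:]=0
ys,xs=np.nonzero(g);print("green",xs.min(),xs.max(),ys.min(),ys.max())
for v in (ys.min(),ys.min()+15,ys.max()-30,ys.max()-2): 
    u=np.nonzero(g[v])[0]; print(v,u.min(),u.max(),px("w4",u.min(),v,.112).round(4),px("w4",u.max()+1,v,.112).round(4))
# blue handle
b=((hsv[...,0]>105)&(hsv[...,0]<130)&(hsv[...,1]>130)).astype(np.uint8);b[:170]=0;b[215:]=0;b[:,:250]=0;b[:,290:]=0
ys,xs=np.nonzero(b);print("blue",xs.min(),xs.max(),ys.min(),ys.max(),px("w4",np.median(xs),ys.min()+3,.087))
E
```

```text
cap circle (508.4092102050781, -257.8466796875) 32.21605682373047 ((507.96795654296875, -258.9828186035156), (59.91015625, 60.66096496582031), 136.3701171875)
img ((267.2924499511719, 250.99057006835938), 28.842073440551758)
dot 292.0 229.0 720
green 250 258 173 209
173 258 258 [ 0.5111 -0.1734  0.112 ] [ 0.5121 -0.1736  0.112 ]Traceback (most recent call last):
  File "<stdin>", line 13, in <module>
    return umr_minimum(a, axis, None, out, keepdims, initial, where)
ValueError: zero-size array to reduction operation minimum which has no identity
```

```bash
python3 -m jog '[[-1,[0,0,-30],[0,0,0]],[-1,[0,0,-30],[0,0,0]],[-1,[0,0,-30],[0,0,0]],[-1,[0,0,-30],[0,0,0]],[-1,[0,0,-26],[0,0,0]],[-1,[0,0,-8],[0,0,0]],[-1,[0,0,0],[0,0,0]],[-1,[0,0,0],[0,0,0]]]' 40 && python3 -m jog '[[-1,[0,0,-2],[0,0,0]],[-1,[0,0,-2],[0,0,0]],[-1,[0,0,-1],[0,0,0]],[-1,[0,0,-1],[0,0,0]],[-1,[0,0,0],[0,0,0]],[-1,[0,0,0],[0,0,0]],[-1,[0,0,0],[0,0,0]],[-1,[0,0,0],[0,0,0]]]'
```

```text
t: 11.73
position: [0.507, -0.1638, 0.1161]
tool_rot: [2.385, 2.045, -0.001]
force: [-0.1, -0.5, 1.0]
opening: -0.0001
grip_force: 0.0
t: 12.4
position: [0.5069, -0.1636, 0.1096]
tool_rot: [2.385, 2.045, -0.0]
force: [0.1, 0.3, -0.0]
opening: -0.0001
grip_force: 0.0
```

```bash
python3 -m jog '[[-1,[0,0,30],[0,0,0]],[1,[0,0,40],[0,0,0]],[1,[0,0,20],[0,0,0]],[1,[0.3,-23.9,0],[0,0,-6.2]],[1,[0.3,-23.9,0],[0,0,-6.2]],[1,[0.3,-23.9,0],[0,0,-6.2]],[1,[0.3,-23.9,0],[0,0,-6.2]],[1,[0,0,0],[0,0,0]]]' 40 && python3 -m jog '[[1,[0,0,0],[0,0,0]],[1,[0,0,0],[0,0,0]],[1,[0,0,-25],[0,0,0]],[1,[0,0,-25],[0,0,0]],[1,[0,0,-10],[0,0,0]],[1,[0,0,0],[0,0,0]],[1,[0,0,0],[0,0,0]],[1,[0,0,0],[0,0,0]]]'; python3 - <<'E'
from h import *
s=manip.state();print(s["joint_positions"],s["position"]);snap("wrist","w5")
E
```

```text
t: 13.07
position: [0.5071, -0.2642, 0.1999]
tool_rot: [2.774, 1.468, -0.003]
force: [-0.2, 0.5, 0.0]
opening: 0.0833
grip_force: 0.0
t: 13.73
position: [0.5087, -0.2593, 0.1407]
tool_rot: [2.767, 1.485, 0.001]
force: [0.8, -0.3, -0.2]
opening: 0.0857
grip_force: 0.0
[ 0.04686318  0.54246912  0.53209786  1.81778769 -0.34840823  0.87407891
  0.15712592] [ 0.50873671 -0.25925379  0.14065433]
```

View pics/w5.png

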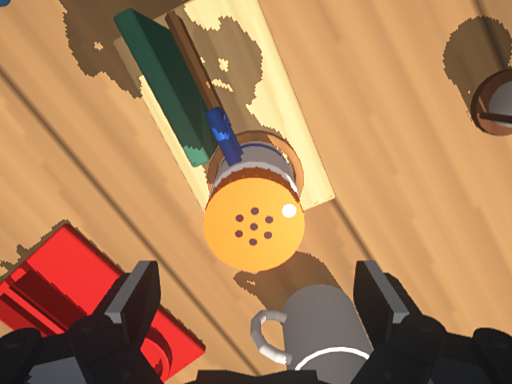

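The cap is centred at about (254,224), midway between the fingers. The mug is near (325,350), so I check its clearance.

```bash
python3 - <<'E'
from h import *
print("cap",px("w5",254,224,.124), "L",px("w5",204,225,.124),"R",px("w5",305,223,.124))
print("mug near top",px("w5",325,352,.09), "edges",px("w5",285,290,.09), "top cam mug",px("top1",617*.64,330*.64,.09))
print(manip.state()["position"])
E
```

```text
cap [ 0.50854307 -0.25831205  0.124     ] L [ 0.48344553 -0.2424554   0.124     ] R [ 0.53409408 -0.27447042  0.124     ]
mug near top [ 0.485773   -0.39571078  0.09      ] edges [ 0.48974091 -0.32834321  0.09      ] top cam mug [ 0.47336669 -0.42386951  0.09      ]
[ 0.50881292 -0.2594268   0.14080708]
```

```bash
python3 -m jog '[[1,[0,0.5,-14],[0,0,0]],[1,[0,0.5,-14],[0,0,0]],[1,[0,0,-13],[0,0,0]],[1,[0,0,-8],[0,0,0]],[1,[0,0,-4],[0,0,0]],[1,[0,0,0],[0,0,0]],[1,[0,0,0],[0,0,0]],[1,[0,0,0],[0,0,0]]]' 70 && python3 -m jog '[[-1,[0,0,0],[0,0,0]],[-1,[0,0,0],[0,0,0]],[-1,[0,0,0],[0,0,0]],[-1,[0,0,0],[0,0,0]],[-1,[0,0,0],[0,0,0]],[-1,[0,0,0],[0,0,0]],[-1,[0,0,0],[0,0,0]],[-1,[0,0,0],[0,0,0]]]'
```

```text
t: 14.45
position: [0.5085, -0.2584, 0.0873]
tool_rot: [2.768, 1.485, 0.001]
force: [0.3, -1.1, -0.8]
opening: 0.0858
grip_force: 0.0
t: 15.12
position: [0.5083, -0.2583, 0.0877]
tool_rot: [2.768, 1.485, 0.001]
force: [-3.3, 1.8, 12.1]
opening: 0.0569
grip_force: 71.7
```

```bash
python3 -m jog '[[-1,[0,0,0],[0,0,3]],[-1,[0,0,0],[0,0,3]],[-1,[0,0,0],[0,0,3]],[-1,[0,0,0],[0,0,3]],[-1,[0,0,0],[0,0,3]],[-1,[0,0,0],[0,0,3]],[-1,[0,0,0],[0,0,3]],[-1,[0,0,0],[0,0,3]]]'; python3 -c "
from h import *
print(np.round(manip.state()['moment'],3))"
```

```text
t: 15.78
position: [0.5093, -0.2592, 0.0877]
tool_rot: [2.395, 2.028, 0.002]
force: [0.6, -1.3, 7.2]
opening: 0.0567
grip_force: 73.5
[-0.204 -0.248 -0.273]
```

```bash
python3 -m jog '[[-1,[0,0,0],[0,0,4]],[-1,[0,0,0],[0,0,4]],[-1,[0,0,0],[0,0,4]],[-1,[0,0,0],[0,0,4]],[-1,[0,0,0],[0,0,4]],[-1,[0,0,0],[0,0,4]],[-1,[0,0,0],[0,0,2]],[-1,[0,0,0],[0,0,0]]]'; python3 -c "
from h import *
s=manip.state();print(np.round(s['moment'],3),s['joint_positions'][6]);snap('scene','s3');snap('top','t3')"
```

```text
t: 16.45
position: [0.5092, -0.2592, 0.0883]
tool_rot: [1.877, 2.515, 0.001]
force: [-0.9, 0.6, 14.3]
opening: 0.0565
grip_force: 74.2
[ 0.115  0.23  -0.034] 0.8585937347930127
```

```bash
python3 -m jog '[[-1,[0,0,0],[0,0,4]],[-1,[0,0,0],[0,0,4]],[-1,[0,0,0],[0,0,4]],[-1,[0,0,0],[0,0,4]],[-1,[0,0,0],[0,0,4]],[-1,[0,0,0],[0,0,0]],[-1,[0,0,0],[0,0,0]],[-1,[0,0,0],[0,0,0]]]'; python3 -c "
from h import *
s=manip.state();print(np.round(s['moment'],3),s['joint_positions'][6]);snap('scene','s3');snap('wrist','w6')
a=cv2.imread('pics/s3.png')[190:290,140:260];w=cv2.imread('pics/w6.png')
cv2.imwrite('pics/z6.png',np.hstack([cv2.resize(a,(400,333),interpolation=cv2.INTER_CUBIC),cv2.resize(w,(400,333))]))"
```

```text
t: 17.22
position: [0.51, -0.2594, 0.0888]
tool_rot: [1.414, 2.799, -0.0]
force: [-0.7, 0.7, 17.2]
opening: 0.0566
grip_force: 74.5
[0.131 0.088 0.07 ] 1.1224063203826855
```

View pics/z6.png

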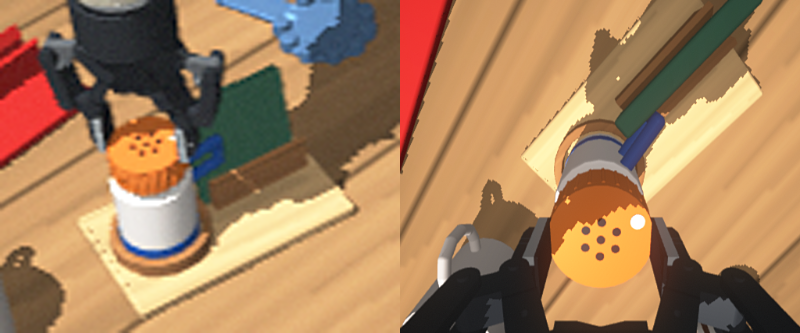

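The handle now bears on the standing board. The cap's dot (637,221) and centre (601,237) in the right panel give the cap's turn.

```bash
python3 - <<'E'
from h import *
def yaw(f,c,d):
    v=px(f,*d,.124)-px(f,*c,.124); return np.arctan2(v[1],v[0]),np.linalg.norm(v)
a=yaw("w5",(254,224),(289,211)); k=384/333
b=yaw("w6",(201*1.28,237*k),(237*1.28,221*k)); print(a,b,b[0]-a[0])
# handle direction in w6: outer end/inner end at z~.087 (montage 662,118 / 622,165)
v=px("w6",262*1.28,118*k,.08)-px("w6",228*1.28,160*k,.08);print("handle yaw-90",np.arctan2(v[1],v[0])-np.pi/2)
v=px("w5",214,112,.08)-px("w5",236,160,.08);print("before",np.arctan2(v[1],v[0])-np.pi/2)
E
```

```text
(np.float64(-0.20188677531971216), np.float64(0.02210907912131453)) (np.float64(1.0659323192890227), np.float64(0.022351476857903837)) 1.2678190946087349
handle yaw-90 -0.054325278104099484
before -0.17853284260247215
```

```bash
python3 -m jog '[[-1,[0,0,1],[0,0,0]],[-1,[0,0,1],[0,0,0]],[-1,[0,0,1],[0,0,0]],[-1,[0,0,1],[0,0,0]],[-1,[0,0,1],[0,0,0]],[-1,[0,0,1],[0,0,0]],[-1,[0,0,0],[0,0,0]],[-1,[0,0,0],[0,0,0]]]'; python3 -c "
from h import *
print(np.round(manip.state()['moment'],3))"
```

```text
t: 17.98
position: [0.5081, -0.2581, 0.0924]
tool_rot: [1.416, 2.804, -0.0]
force: [0.7, 0.1, -0.2]
opening: 0.0565
grip_force: 74.3
[-0.019 -0.187 -0.038]
```

```bash
python3 -m jog '[[-1,[0,0,4],[0,0,0]],[-1,[0,0,5],[0,0,0]],[-1,[0,0,6],[0,0,0]],[-1,[0,0,6],[0,0,0]],[-1,[0,0,6],[0,0,0]],[-1,[0,0,5],[0,0,0]],[-1,[0,0,3],[0,0,0]],[-1,[0,0,0],[0,0,0]]]' && python3 -m jog '[[-1,[0,0,0],[0,0,0]],[-1,[0,0,0],[0,0,0]],[-1,[0,0,0],[0,0,0]],[-1,[0,0,0],[0,0,0]],[-1,[0,0,0],[0,0,0]],[-1,[0,0,0],[0,0,0]],[-1,[0,0,0],[0,0,0]],[-1,[0,0,0],[0,0,0]]]'; python3 - <<'E'
from h import *
s=manip.state();print(s["position"],np.round(s["force"],2));snap("scene","s5")
# numeric checks from the scene image: masks, before (s3) vs after
for f in("scene1","s2","s3","s5"):
    im=load(f)[2]; h=cv2.cvtColor(im,cv2.COLOR_RGB2HSV); sub=lambda m:(np.argwhere(m[190:290,140:260])+[190,140])
    for n,m in(("green",(h[...,0]>60)&(h[...,0]<90)&(h[...,1]>90)),("orange",(h[...,0]>6)&(h[...,0]<16)&(h[...,1]>185)&(h[...,2]>120)),("blue",(h[...,0]>108)&(h[...,0]<125)&(h[...,1]>170)&(h[...,2]<190)),("white",(h[...,1]<30)&(h[...,2]>200))):
        p=sub(m); print(f,n,len(p),p.mean(0).round(1) if len(p) else "",p.min(0) if len(p) else "",p.max(0) if len(p) else "")
E
```

```text
t: 18.65
position: [0.5085, -0.2583, 0.1284]
tool_rot: [1.415, 2.803, -0.0]
force: [-0.6, 0.7, -1.2]
opening: 0.0565
grip_force: 74.3
t: 19.32
position: [0.5081, -0.2581, 0.1274]
tool_rot: [1.416, 2.804, -0.001]
force: [0.1, 0.2, -0.1]
opening: 0.0566
grip_force: 74.3
[ 0.50806742 -0.2581288   0.12741823] [ 0.11  0.2  -0.14]
scene1 green 0   
scene1 orange 179 [240.  184.5] [229 173] [247 195]
scene1 blue 86 [249.5 196.6] [234 178] [266 208]
scene1 white 225 [254.1 182.5] [237 173] [263 194]
s2 green 506 [226.4 212.9] [212 197] [249 226]
s2 orange 170 [240.4 184.5] [229 173] [247 195]
s2 blue 89 [248.3 197.3] [233 178] [266 208]
s2 white 230 [254.2 182.6] [237 173] [263 194]
s3 green 495 [226.1 213.9] [210 198] [249 226]
s3 orange 238 [237.  183.4] [225 172] [247 195]
s3 blue 77 [245.9 197.1] [231 178] [266 206]
s3 white 230 [255.  182.3] [229 173] [264 193]
s5 green 600 [225.9 211.7] [210 196] [249 226]
s5 orange 257 [226.4 181.5] [214 170] [237 193]
s5 blue 78 [244.7 197.6] [231 178] [266 206]
s5 white 368 [250.9 182.2] [220 173] [264 196]
```

```bash
python3 -c "
from bench import manip
print(manip.sign_off())"
```

```text
the job is handed in; nothing more can be done
None
```

I handed the job in at about 19 s. The board stands released in the slot. The cap was unscrewed about 1.1 rad relative to the shaker and is held level about 15 mm above the open mouth. The shaker is still down in its well, and the arm met no contact with the bystanders.

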